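Lock the cam vise and snap the domed thimble onto its block

TASK

Swing the vise's cam lever right round from released to its locked stop so that the jaws grip the wooden thimble block. Then take the domed brass thimble (not the short open-topped brass one, nor the chipped porcelain one) and press it, mouth down, onto the block's spring stud until it clicks and its rim is fully home on the wood. Do not let up after the click: finish while still holding it pressed down firmly, with about 10 N, the vise locked and the other thimbles and the canister left where they stand.

Things in the scene. Friction and masses are not known exactly. Their poses are not given: they have to be found in the camera images.
- vise: Quick-action cam vise bolted to the cart, grey iron, about 205 mm long, 122 mm wide over its bolt ears, jaw tops 58 mm above the cart. Origin: on the cart top, below the middle of the jaw opening. Its x axis points to the fixed jaw (face at x = +25 mm), -x to the moving jaw, the cam and the lever.
- lever_pin (a point): Axis of the cam lever's upright pin, 58 mm above the cart, 71 mm from the vise's origin towards its -x.
- lever_grip (a point): Middle of the black upright grip at the lever's end: a round post of 18 mm diameter, from 60 to 97 mm above the cart; this point is 78 mm up and 85 mm from lever_pin. It can be pinched from above and led round; it does not turn on the lever.
- cam_lever (a joint): Angle of the cam lever about its pin, rad. 0: released, lever points along the vise's -x; it grows anticlockwise seen from above to 1.5: locked stop, lever along the vise's -y. Spring detent at both ends: about 2 N at the grip takes it out, past the middle it pulls itself to the far stop.
- block: Wooden thimble block 50 x 46 x 46 mm, standing loose between the vise jaws, its top 76 mm above the cart, 18 mm above the jaws. Locking the vise pushes it up to 3 mm square against the fixed jaw. Origin: centre of its underside, z up.
- block_seat (a point): Centre of the block's top, foot of its steel spring stud. The stud is 12.4 mm in diameter and 17 mm tall with a rounded tip; four spring balls stand out of it to 17.4 mm diameter, 4.6 mm above the seat. A thimble's bead meets the balls about 7 mm above the seat, the push climbs to about 7 N, drops suddenly at about 4.6 mm (the click), and the rim then goes home on the wood.
- domed_thimble: The brass thimble for the stud: closed domed top, 27 mm tall, 22 mm over the rim, sides tapering from 20.6 mm (3 mm up) to 18.8 mm (21 mm up). Stands mouth down on the cart; origin: centre of the mouth, z up to the dome. Inside, 21 mm deep, the mouth has a snap bead of 15.2 mm bore, 2.2 mm tall.  Home when this origin is at block_seat.
- tailor_thimble: The other brass thimble: a tailor's thimble, 16 mm tall, 22 mm over the rim, open at the top so one sees through it. Origin: centre of its lower edge. To be left alone.
- porcelain_thimble: White porcelain thimble, 27 mm tall, 26 mm over its flared rim, with a chip in the rim. Origin: centre of its lower edge. To be left alone.
- canister: Dark green screw-top tin canister, 79 mm in diameter, 106 mm tall, standing beyond the vise and the thimbles. Origin: centre of its underside. To be left alone.

How it is judged:
By the outcome, as a careful person would: the job done as asked, in the order asked, and still so for the second after the job is handed in, while the arm keeps its last pose, push and grip.
It also fails if it takes over 64 s, if anything falls off the work surface, if the arm or the gripper's body presses on something with over 40 N, if the wrist force passes 120 N, or if a joint passes its speed limit or range.

ROBOT

A 6-joint arm with a two-finger parallel gripper is mounted at the origin on the work surface. World frame = base frame: x ahead of the robot, y to its left, z up, the work surface at z = 0. Lengths are in m, angles in rad, forces in N, time in s.
With the tool pointing down it reaches from about 0.375 to 0.975 m from the base axis. Payload 3.8 kg.
Tool frame: the origin (TCP) lies at the very end of the fingers, on their centre line; the grasp point (between the pads) lies bot.hold_point_z behind it (bot.hold_point_z is the distance from the TCP to the grasp point, in m); z points along the fingers, y is the line along which they close (so a half turn about z gives the same grasp; the last joint's range is limited). The gripper opens to 85 mm and grips with 20 to 120 N. Pads are 22 mm wide; open, the fingers measure 114 mm over their backs; the gripper's body (76 mm by 85 mm) begins 54 mm behind the grasp point. The pads swing forward as they close: fully open they stand 13 mm farther back than shut.
Start: joints at [1.193, 0.264, 1.604, -0, 1.274, -0.037], TCP at [0.226, 0.636, 0.231] pointing down, gripper open.
Joint ranges: [-2.63, 2.63], [-0.94, 2.18], [0.31, 2.57], [-1.31, 4.45], [0, 2.66], [-2.55, 2.55]. Speed limits (rad/s): [2.57, 2.57, 3.14, 3.14, 3.14, 3.14].

INTERFACE

Orientations are given as a rotation vector (axis times angle).
In Python, from workcell import bot gives the robot as it stands.
- The arm moves only by the tool creep_tool, called after ">>>" as name(argument=value, ...) on one line, values as JSON. Schema: {"type":"object","properties":{"motion":{"type":"array","items":{"type":"array","items":{"type":"number"},"minItems":4,"maxItems":4},"minItems":1,"maxItems":5},"jaw":{"type":"number"},"grip_force":{"type":"number"},"only":{"type":"string"},"quiet":{"type":"boolean"},"lines":{"type":"string"}},"required":["motion"],"additionalProperties":false}. motion is a list of rows, 1 to 5 of them, each of 4 numbers: dx, dy, dz in m, then a turn about the tool's z in rad; each row shifts and turns the commanded pose from where the row before left it, along the tool's axes as they then stand; what a row does not reach is not made up. A row lasts 1/8 s, in which the tool goes at most 0.0625 m and 0.188 rad, less where a joint would pass 70% of its speed; a pose out of reach is approached as far as the arm can. jaw is the opening from 0.0 (shut) to 1.0 (fully open), set as the call begins (left out keeps the last). The fingers move at their own pace and stop on an object; grip_force is the grip in N (left out, the last holds). Time passes only in rows, so rows that do not move let the fingers close. The tool returns the time, the measured TCP pose, the force, the opening and the grip force at its end. only (a regular expression) keeps the lines of the reply that match it, lines (a string "A,B") keeps lines A to B, and quiet returns only ok. Input that does not fit is refused with a message, and nothing moves.
- bot.read_state(): the state, without advancing time (a new reading comes with each control period).
- bot.read_camera(name): name is "side" or "top" or "wrist"; returns the picture (384x512x3 uint8, red, green, blue); there is no depth.
- bot.camera_info(name): a dict with "intrinsics" (3x3 intrinsics, pixels), "extrinsics" (4x4, takes a point from camera to world coordinates). Camera axes: x right, y down, z forward; pixel columns grow to the right and rows downward; lengths in m; the calibration is good to about 2 mm. A picture is of the moment at which its call begins: read the wrist's pose just before it. camera_info takes no time and is no camera call; for the wrist camera it gives the pose at the moment of the call.
- bot.finish_job(): hands the job in; it is judged then, once.
The state is a dict: "time": time; "q": joint angles; "joint_vel": joint speeds; "joint_torque": joint torques, N m; "tool_pos": TCP position; "tcp_rot": TCP orientation; "wrist_force": force on the tool from outside, world axes, zero at the start; "torque": the same for the moment, N m; "width": opening from 0.0 (shut) to 1.0 (fully open); "grip_force": force on a finger pad.
Only numpy, scipy, OpenCV 4.12 (cv2) and the standard library are available. Lean on these libraries where they do the work, as an engineer would, in place of code of your own. Each camera call takes 0.05 s, during which the arm holds its last target. There are 200 camera calls.

## Working session

There is one attempt and no reset: what is moved stays moved. The work goes in short steps, Python scripts to look and compute and a tool call to move; the robot and the scene stay as the last step left them, time stands still between calls to the robot, and variables do not carry over. Pictures are saved under pics/ and viewed, at most 10 in all, crops included, and the job is handed in when it is done.

```bash
ls; mkdir -p pics; python3 - <<'E'
from workcell import bot
import cv2,numpy as np
s=bot.read_state();print(s['time'],s['tool_pos'],s['tcp_rot'],bot.hold_point_z)
for n in['side','top','wrist']:
    i=bot.camera_info(n);print(n,np.round(i['intrinsics'],1).tolist(),np.round(i['extrinsics'],3).tolist())
    cv2.imwrite(f'pics/{n}0.png',bot.read_camera(n)[:,:,::-1])
a=cv2.imread('pics/top0.png');b=cv2.imread('pics/side0.png')
E
```

```text
pics
workcell.py
0.0 [0.22531113 0.6354777  0.2299108 ] [-0.53265353 -3.09558878  0.00357345] 0.0187
side [[388.0, 0.0, 256.8], [0.0, 388.0, 191.1], [0.0, 0.0, 1.0]] [[0.986, -0.108, 0.124, 0.464], [-0.164, -0.706, 0.689, -0.581], [0.013, -0.7, -0.714, 0.628], [0.0, 0.0, 0.0, 1.0]]
top [[430.2, 0.0, 257.1], [0.0, 430.2, 186.2], [0.0, 0.0, 1.0]] [[0.02, -0.978, 0.207, 0.367], [-1.0, -0.02, 0.003, -0.052], [0.001, -0.207, -0.978, 1.104], [0.0, 0.0, 0.0, 1.0]]
wrist [[274.3, 0.0, 260.5], [0.0, 274.3, 189.1], [0.0, 0.0, 1.0]] [[0.335, 0.91, 0.245, 0.163], [0.942, -0.323, -0.089, 0.658], [-0.002, 0.261, -0.965, 0.373], [0.0, 0.0, 0.0, 1.0]]
```

View pics/top0.png

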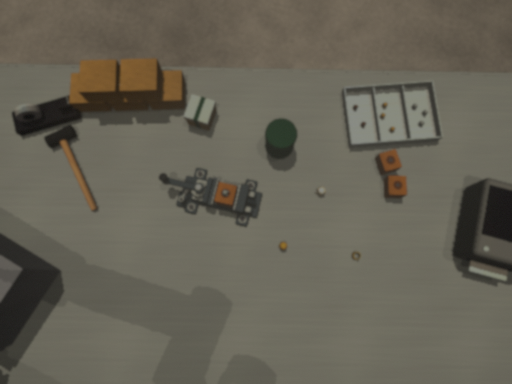

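View pics/side0.png

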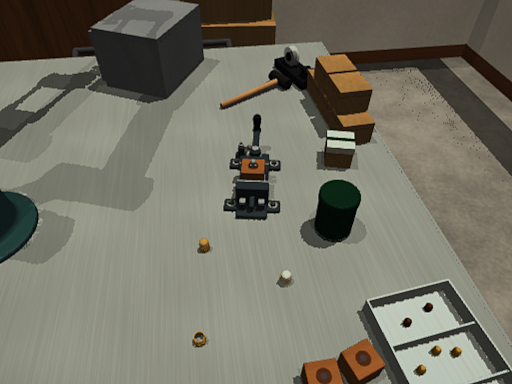

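The top view shows the lever grip at about (164,178), the block stud at (226,193), the domed thimble at (283,246), the open tailor's thimble at (356,256) and the porcelain at (321,191). In the side view the grip is at (257,120), the stud at (253,163), the domed at (204,244). Next I'll zoom in for exact pixels.

```bash
python3 - <<'E'
import cv2,numpy as np
a=cv2.imread('pics/top0.png');b=cv2.imread('pics/side0.png')
A=cv2.resize(a[165:265,150:300],None,fx=5,fy=5,interpolation=cv2.INTER_CUBIC)[:,:750]
B=cv2.resize(b[105:255,185:290],None,fx=4,fy=4,interpolation=cv2.INTER_CUBIC)
cv2.imwrite('pics/topc.png',np.clip(A*1.5,0,255).astype(np.uint8));cv2.imwrite('pics/sidec.png',np.clip(B*1.3,0,255).astype(np.uint8))
E
```

```text
(no output)
```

View pics/topc.png

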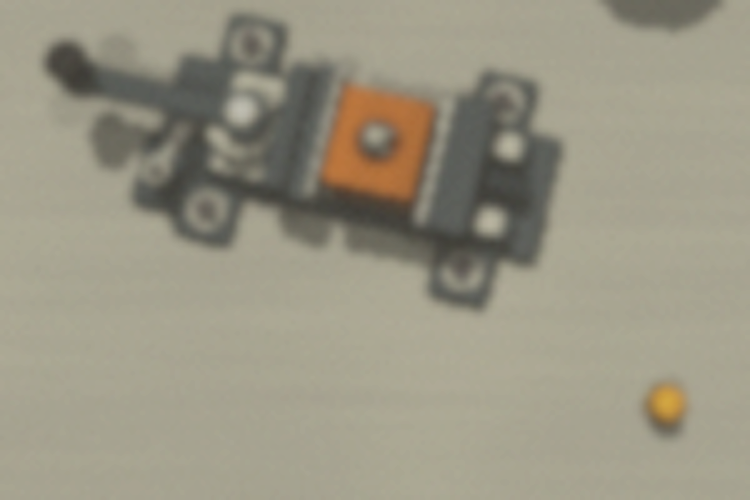

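View pics/sidec.png

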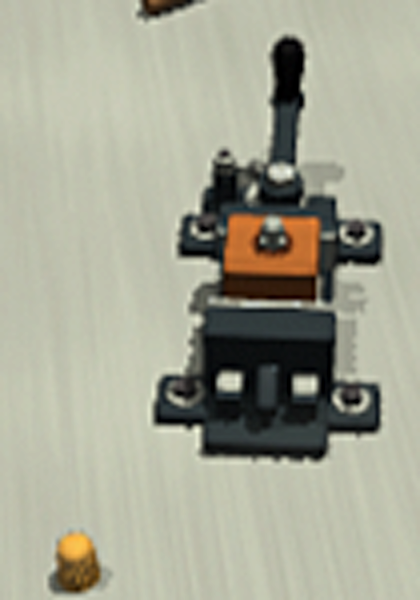

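The top crop gives grip top (162.4,176), pin (198,187), stud tip (225.2,192.3) and dome (282.9,244.8). The side crop gives grip top (256.7,116), pin (254.9,147.6), stud tip (252.4,161), dome (203.7,241.6) in full-picture pixels. Now I'll triangulate these.

```bash
cat > h.py <<'E'
import numpy as np,cv2
from scipy.spatial.transform import Rotation as R
def ray(ci,p):
    K=np.array(ci['intrinsics']);E=np.array(ci['extrinsics'])
    return E[:3,3],E[:3,:3]@np.linalg.solve(K,[p[0],p[1],1])
def plane(ci,p,z):
    o,d=ray(ci,p);return o+d*(z-o[2])/d[2]
def tri(*obs):
    A=np.zeros((3,3));b=np.zeros(3)
    for ci,p in obs:
        o,d=ray(ci,p);d=d/np.linalg.norm(d);M=np.eye(3)-np.outer(d,d);A+=M;b+=M@o
    return np.linalg.solve(A,b)
def proj(ci,P):
    E=np.array(ci['extrinsics']);c=E[:3,:3].T@(np.array(P)-E[:3,3]);u=np.array(ci['intrinsics'])@c;return u[:2]/u[2]
def totool(s,target):  # displacement in tool axes
    return R.from_rotvec(s['tcp_rot']).inv().apply(np.array(target)-s['tool_pos'])
E
python3 - <<'E'
from h import *
from workcell import bot
T=bot.camera_info('top');S=bot.camera_info('side')
for n,a,b,z in[('grip',(162.4,176),(256.7,116),.095),('pin',(198,187),(254.9,147.6),.066),('stud',(225.2,192.3),(252.4,161),.092),('dome',(282.9,244.8),(203.7,241.6),.024)]:
    print(n,np.round(tri((T,a),(S,b)),4),np.round(plane(T,a,z),4),np.round(plane(S,b,z),4))
s=bot.read_state();print(R.from_rotvec(s['tcp_rot']).as_matrix().round(3).tolist())
print([proj(bot.camera_info('wrist'),p).round() for p in([.36,.02,.09],[.25,-.1,.02])])
E
```

```text
grip [0.599  0.1805 0.0947] [0.6004 0.1805 0.095 ] [0.5975 0.1796 0.095 ]
pin [0.5804 0.0974 0.0672] [0.5811 0.0976 0.066 ] [0.5803 0.0988 0.066 ]
stud [0.5639 0.0283 0.0889] [0.5641 0.0281 0.092 ] [0.5626 0.0246 0.092 ]
dome [ 0.4462 -0.1153  0.0218] [ 0.4469 -0.1151  0.024 ] [ 0.4454 -0.1172  0.024 ]
[[-0.942, 0.334, -0.001], [0.334, 0.942, -0.002], [0.0, -0.002, -1.0]]
[array([-127.,  415.]), array([-176.,  337.])]
```

>>> creep_tool(motion=[[-0.05, -0.03, 0, 0], [-0.05, -0.03, 0, 0], [-0.05, -0.03, 0, 0], [-0.05, -0.03, 0, 0], [-0.05, -0.03, 0, 0]], jaw=1.0, grip_force=40)

```text
time: 0.78
tool_pos: [0.4119, 0.4096, 0.231]
tcp_rot: [-0.532, -3.096, 0.0]
wrist_force: [1.4, 0.8, -0.0]
width: 1.004
grip_force: 0.0
```

>>> creep_tool(motion=[[-0.05, -0.03, 0.01, 0], [-0.05, -0.03, 0.01, 0], [-0.05, -0.03, 0.01, 0], [-0.05, -0.03, 0.02, 0], [-0.05, -0.03, 0.02, 0]])

```text
time: 1.4
tool_pos: [0.5976, 0.1847, 0.1608]
tcp_rot: [0.533, 3.096, 0.0]
wrist_force: [1.1, -0.2, -0.7]
width: 1.003
grip_force: 0.0
```

>>> creep_tool(motion=[[0, 0, 0, 0.18], [0, 0, 0, 0.18], [0, 0, 0, 0.18], [0, 0, 0, 0.18], [0, 0, 0, 0.18]])

```text
time: 2.02
tool_pos: [0.5963, 0.1862, 0.1608]
tcp_rot: [-1.834, -2.55, 0.001]
wrist_force: [-0.1, 0.1, -0.4]
width: 0.998
grip_force: 0.0
```

>>> creep_tool(motion=[[0, 0, 0, 0.18], [0, 0, 0, 0.18], [0, 0, 0, 0.18], [0, 0, 0, 0], [0, 0, 0, 0]], jaw=0.6)

```text
time: 2.65
tool_pos: [0.5964, 0.1863, 0.1611]
tcp_rot: [-2.439, -1.98, 0.001]
wrist_force: [-0.2, 0.7, 0.3]
width: 0.6
grip_force: 0.0
```

```bash
python3 - <<'E'
from h import *
from workcell import bot
s=bot.read_state();print(s['time'],s['tool_pos'],R.from_rotvec(s['tcp_rot']).as_matrix().round(3).tolist(),s['q'],s['wrist_force'])
W=bot.camera_info('wrist');cv2.imwrite('pics/w1.png',bot.read_camera('wrist')[:,:,::-1])
for P in([.599,.1805,.097],[.5804,.0974,.067],[.5639,.0283,.092]):print(proj(W,P))
print(totool(s,[.599,.1805,.066]))
E
```

```text
2.65 [0.59642176 0.18626264 0.16105111] [[0.206, 0.979, -0.0], [0.979, -0.206, -0.0], [-0.0, -0.0, -1.0]] [2.62838063e-01 2.22180112e-01 1.78867496e+00 6.72009718e-06
 1.13116538e+00 4.69896504e-01] [-0.19948117  0.6548768   0.30223039]
[265.9888684  206.99785783]
[263.8583272  279.26551818]
[261.93321268 359.17662611]
[-0.0050916   0.00374439  0.09505064]
```

View pics/w1.png

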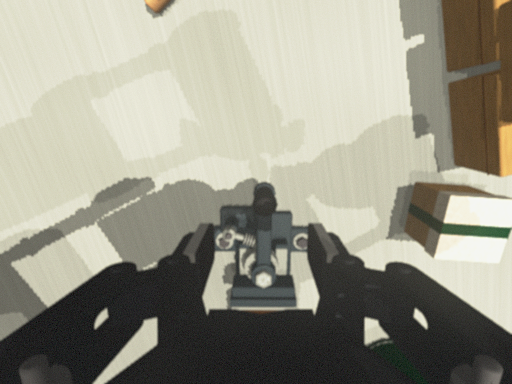

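The wrist view shows the black grip's top at (264,206) and the pin bolt at (264,277), within 2 px of the triangulated positions. I'll descend, pinch and lead the lever.

>>> creep_tool(motion=[[-0.005, 0.0025, 0.03, 0], [0, 0, 0.03, 0], [0, 0, 0.02, 0], [0, 0, 0.014, 0], [0, 0, 0, 0]], jaw=0.6)

```text
time: 3.32
tool_pos: [0.5972, 0.1808, 0.0661]
tcp_rot: [-2.441, -1.976, 0.003]
wrist_force: [-0.1, 0.2, 0.4]
width: 0.6
grip_force: 0.0
```

>>> creep_tool(motion=[[0, 0, 0, 0], [0, 0, 0, 0], [0, 0, 0, 0], [0, 0, 0, 0]], jaw=0.0, grip_force=30)

```text
time: 3.82
tool_pos: [0.5988, 0.1813, 0.0687]
tcp_rot: [2.442, 1.976, 0.003]
wrist_force: [-1.5, 1.0, 5.4]
width: 0.198
grip_force: 29.5
```

```bash
python3 - <<'E'
from h import *
from workcell import bot
s=bot.read_state();M=R.from_rotvec(s['tcp_rot']).as_matrix();print(s['tool_pos'],M[:2,:2])
p=s['tool_pos'][:2];pin=np.array([.5804,.0974])
print(p-pin,np.hypot(*(p-pin)))
E
```

```text
[0.59876515 0.18129112 0.06873896] [[ 0.20845951  0.97802928]
 [ 0.97803038 -0.20846112]]
[0.01836515 0.08389112] 0.08587781574777621
```

>>> creep_tool(motion=[[0, 0, -0.003, 0], [-0.001, -0.0128, 0, -0.15], [-0.001, -0.0128, 0, -0.15], [-0.001, -0.0128, 0, -0.15], [-0.001, -0.0128, 0, -0.15]])

```text
time: 4.45
tool_pos: [0.5471, 0.1763, 0.0689]
tcp_rot: [1.741, 2.615, 0.0]
wrist_force: [3.9, 0.5, -8.5]
width: 0.195
grip_force: 30.7
```

```bash
python3 - <<'E'
from h import *
from workcell import bot
s=bot.read_state();M=R.from_rotvec(s['tcp_rot']).as_matrix();print(M[:2,:2])
p=s['tool_pos'][:2];pin=np.array([.5804,.0974]);d=p-pin
print(d,np.hypot(*d),np.arctan2(d[1],d[0])-1.351,np.arctan2(M[1,0],M[0,0])-1.351)
E
```

```text
[[-0.38556146  0.92268214]
 [ 0.92268215  0.38556147]]
[-0.03330281  0.07889843] 0.08563900740161859 0.6192057854231359 0.6156125861325239
```

>>> creep_tool(motion=[[-0.001, -0.0128, 0.001, -0.15], [-0.001, -0.0128, 0, -0.15], [-0.001, -0.0128, 0, -0.15], [-0.001, -0.0128, 0, -0.15], [-0.001, -0.0128, 0, -0.15]])

```text
time: 5.08
tool_pos: [0.5025, 0.132, 0.0688]
tcp_rot: [0.662, 3.07, -0.0]
wrist_force: [5.1, -1.2, -6.1]
width: 0.199
grip_force: 31.0
```

>>> creep_tool(motion=[[-0.001, -0.0128, 0, -0.15], [0, 0, 0, 0], [0, 0, 0, 0]])

```text
time: 5.45
tool_pos: [0.4989, 0.1217, 0.0689]
tcp_rot: [0.44, 3.108, 0.004]
wrist_force: [4.6, 7.1, -7.2]
width: 0.201
grip_force: 31.5
```

```bash
python3 - <<'E'
from h import *
from workcell import bot
s=bot.read_state();M=R.from_rotvec(s['tcp_rot']).as_matrix();print(M[:2,:2],s['torque'])
p=s['tool_pos'][:2];pin=np.array([.5804,.0974]);d=p-pin
print(d,np.hypot(*d),np.arctan2(d[1],d[0])-1.351,np.arctan2(M[1,0],M[0,0])-1.351)
E
```

```text
[[-0.96067462  0.27766561]
 [ 0.27767131  0.96067318]] [ 0.82055755 -0.58615512  0.07172136]
[-0.08151418  0.02432669] 0.08506673654227268 1.5005722032377102 1.509222990304969
```

>>> creep_tool(motion=[[0, -0.002, 0, 0], [0, 0, 0, 0], [0, 0, 0, 0]])

```text
time: 5.82
tool_pos: [0.4989, 0.1216, 0.0689]
tcp_rot: [0.441, 3.107, 0.009]
wrist_force: [6.5, 13.5, -9.4]
width: 0.199
grip_force: 31.4
```

>>> creep_tool(motion=[[0, 0.002, 0, 0], [0, 0, 0, 0], [0, 0, 0, 0]], jaw=0.45)

```text
time: 6.2
tool_pos: [0.4979, 0.1202, 0.0694]
tcp_rot: [0.44, 3.111, -0.001]
wrist_force: [-0.3, 0.1, 0.3]
width: 0.448
grip_force: 0.0
```

>>> creep_tool(motion=[[0, 0, -0.03, 0], [0, 0, -0.05, 0], [0, 0, -0.02, 0], [0, 0, 0, 0]])

```text
time: 6.7
tool_pos: [0.4997, 0.1206, 0.1716]
tcp_rot: [0.44, 3.106, 0.002]
wrist_force: [0.2, -0.5, -0.0]
width: 0.447
grip_force: 0.0
```

```bash
python3 - <<'E'
from h import *
from workcell import bot
s=bot.read_state();print(s['wrist_force'],s['q'][5],totool(s,[.4462,-.1153,.15]),R.from_rotvec(s['tcp_rot']).as_matrix().round(3).tolist())
cv2.imwrite('pics/top2.png',bot.read_camera('top')[:,:,::-1])
cv2.imwrite('pics/side2.png',bot.read_camera('side')[:,:,::-1])
E
```

```text
[ 0.18796381 -0.51822074 -0.01707235] -1.101109982930641 [-0.01397547 -0.24149619  0.0212058 ] [[-0.961, 0.277, 0.005], [0.277, 0.961, 0.001], [-0.005, 0.002, -1.0]]
```

>>> creep_tool(motion=[[-0.003, -0.048, 0, 0], [-0.003, -0.048, 0, 0], [-0.003, -0.048, 0, 0], [-0.003, -0.048, 0.01, 0], [-0.002, -0.049, 0.01, 0]])

```text
time: 7.42
tool_pos: [0.4429, -0.1159, 0.1471]
tcp_rot: [-0.439, -3.108, -0.001]
wrist_force: [1.1, -0.0, 0.1]
width: 0.446
grip_force: 0.0
```

>>> creep_tool(motion=[[0, 0, 0, 0], [0, 0, 0, 0]], jaw=0.6)

```text
time: 7.68
tool_pos: [0.4437, -0.1145, 0.1479]
tcp_rot: [-0.441, -3.108, -0.001]
wrist_force: [0.2, 0.3, -0.7]
width: 0.603
grip_force: 0.0
```

```bash
python3 - <<'E'
from h import *
from workcell import bot
T=bot.camera_info('top');S=bot.camera_info('side');W=bot.camera_info('wrist')
w=bot.read_camera('wrist')[:,:,::-1];cv2.imwrite('pics/w2.png',w)
s=bot.read_state();print(s['tool_pos'],proj(W,[.4462,-.1153,.022]),proj(W,[.4462,-.1153,0]))
a=cv2.imread('pics/top2.png');b=cv2.imread('pics/side2.png')
A=cv2.resize(a[165:225,165:265],(400,240),interpolation=cv2.INTER_CUBIC);B=cv2.resize(b[105:225,205:305],(400,480),interpolation=cv2.INTER_CUBIC)
c=np.zeros((480,800,3),np.uint8);c[:240,:400]=A;c[:,400:]=B
u=np.round(proj(W,[.4462,-.1153,.015])).astype(int)
C=w[max(0,u[1]-30):u[1]+30,u[0]-50:u[0]+50];C=cv2.resize(C,(400,C.shape[0]*4),interpolation=cv2.INTER_CUBIC)
c[240:240+C.shape[0],:400]=C;print('crop origin',u-[50,30],C.shape);cv2.imwrite('pics/m2.png',np.clip(c*1.3,0,255).astype(np.uint8))
E
```

```text
[ 0.44420991 -0.11412036  0.14835957] [260.66763904 186.09428672] [260.64078322 181.1058334 ]
crop origin [211 154] (240, 400, 3)
```

View pics/m2.png

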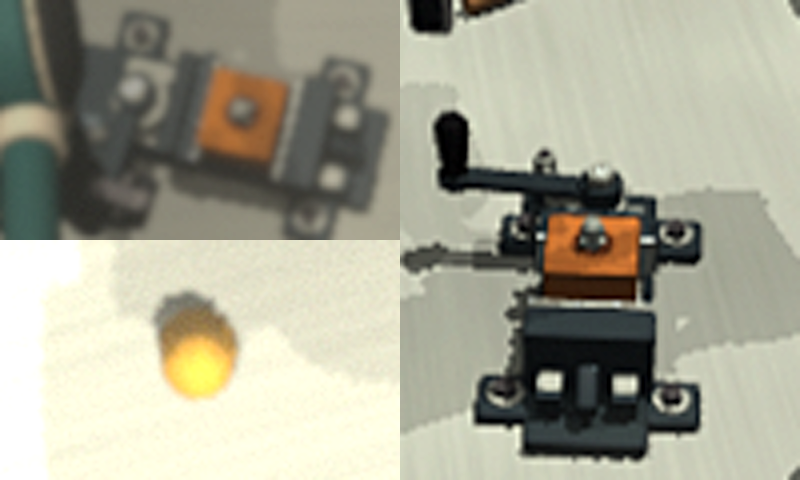

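The locked view: the side picture shows the lever swung across to the left with its grip at crop (452,140), i.e. along the vise's -y. The wrist crop shows the dome at full-picture pixel (260.7,185.2), within 1 px of the prediction. I'll descend to grasp.

>>> creep_tool(motion=[[-0.0024, -0.0004, 0.04, 0], [0, 0, 0.04, 0], [0, 0, 0.03, 0], [0, 0, 0.02, 0], [0, 0, 0.01, 0]])

```text
time: 8.35
tool_pos: [0.4464, -0.1144, 0.008]
tcp_rot: [-0.436, -3.109, -0.001]
wrist_force: [0.2, -0.7, -0.4]
width: 0.597
grip_force: 0.0
```

>>> creep_tool(motion=[[0, 0, 0.0045, 0], [0, 0, 0, 0], [0, 0, 0, 0]])

```text
time: 8.72
tool_pos: [0.4477, -0.1161, 0.0056]
tcp_rot: [0.439, 3.109, -0.0]
wrist_force: [0.5, 0.5, -0.0]
width: 0.601
grip_force: 0.0
```

>>> creep_tool(motion=[[0, 0, 0, 0], [0, 0, 0, 0], [0, 0, 0, 0], [0, 0, 0, 0], [0, 0, 0, 0]], jaw=0.0, grip_force=60)

```text
time: 9.35
tool_pos: [0.4473, -0.1162, 0.0055]
tcp_rot: [0.44, 3.11, -0.0]
wrist_force: [-1.7, 0.4, 6.6]
width: 0.21
grip_force: 58.8
```

>>> creep_tool(motion=[[0, 0, -0.02, 0], [0, 0, -0.045, 0], [0, 0, -0.045, 0], [0, 0, -0.045, 0], [-0.02, 0.03, 0, 0]])

```text
time: 9.98
tool_pos: [0.4769, -0.0943, 0.1645]
tcp_rot: [0.443, 3.101, -0.003]
wrist_force: [1.1, -0.4, -0.8]
width: 0.207
grip_force: 58.8
```

>>> creep_tool(motion=[[-0.03, 0.045, 0, 0], [-0.03, 0.045, 0, 0], [-0.03, 0.045, 0, 0], [0, 0, 0, 0], [0, 0, 0, 0]])

```text
time: 10.6
tool_pos: [0.5974, 0.012, 0.159]
tcp_rot: [-0.438, -3.109, 0.001]
wrist_force: [-0.5, -0.1, -1.3]
width: 0.207
grip_force: 58.9
```

```bash
cat > look.py <<'E'
from h import *
from workcell import bot
import sys
s=bot.read_state();W=bot.camera_info('wrist');w=bot.read_camera('wrist')[:,:,::-1];n=sys.argv[1]
cv2.imwrite(f'pics/{n}.png',w);np.save(n,W['extrinsics'])
print(s['tool_pos'],s['wrist_force'],s['width'],proj(W,[.5635,.0265,.093]))
E
python3 look.py w3
```

```text
[0.5974244  0.0120182  0.15897681] [-0.47806776 -0.07220555 -1.26619864] 0.20731442177833448 [266.87811269 155.68290504]
```

>>> creep_tool(motion=[[0.01, -0.04, 0, 0], [0, 0, 0, 0], [0, 0, 0, 0]])

```text
time: 11.02
tool_pos: [0.577, -0.0243, 0.16]
tcp_rot: [0.443, 3.11, 0.001]
wrist_force: [-0.3, 0.4, -0.1]
width: 0.205
grip_force: 58.9
```

```bash
python3 look.py w4
python3 - <<'E'
import cv2,numpy as np
a=cv2.imread('pics/w3.png');b=cv2.imread('pics/w4.png')
c=np.zeros((600,800,3),np.uint8)
c[:300]=cv2.resize(a[100:250,60:460],(800,300),interpolation=cv2.INTER_CUBIC);c[300:]=cv2.resize(b[100:250,60:460],(800,300),interpolation=cv2.INTER_CUBIC)
cv2.imwrite('pics/m3.png',c)
E
```

```text
[ 0.57700744 -0.02428717  0.16004695] [-0.28383592  0.38961371 -0.0631973 ] 0.20492705533397942 [318.78036537 167.4569556 ]
```

View pics/m3.png

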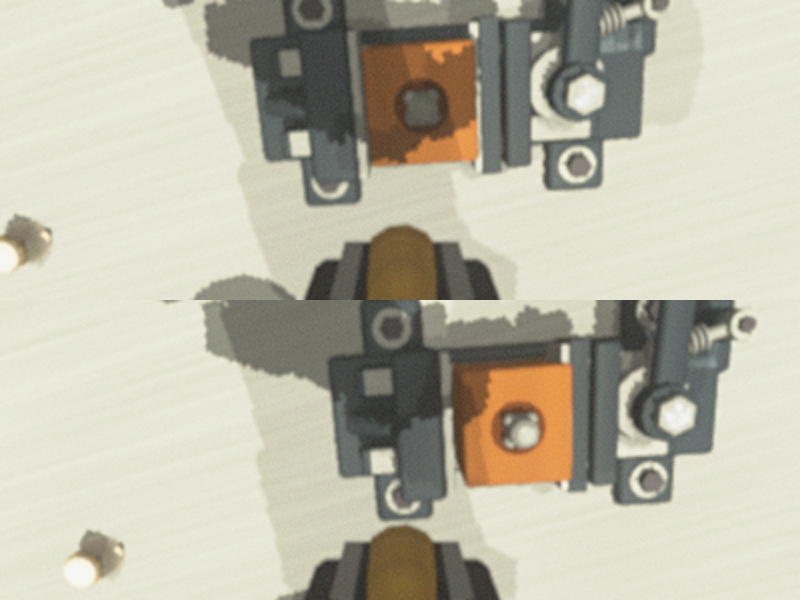

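```bash
python3 - <<'E'
from h import *
from workcell import bot
W=bot.camera_info('wrist');s=bot.read_state()
def ci(n):return dict(intrinsics=W['intrinsics'],extrinsics=np.load(n+'.npy'))
a,b=ci('w3'),ci('w4')
p,q=(271.7,152.9),(320.7,165.3)
t=tri((a,p),(b,q));print('stud tri',t,plane(a,p,.093),plane(b,q,.093))
# held thimble silhouette in w4
M=R.from_rotvec(s['tcp_rot']).as_matrix();tp=s['tool_pos'];ph=np.linspace(0,2*np.pi,73)
for off in(0,.0015,.003):
    P=[tp+M@np.array([off+r*np.cos(f),r*np.sin(f),.0055-h]) for r,h in[(9.4,21),(8.5,24),(6,26),(3,27),(10.3,3),(11,0)] for f in ph for r,h in[(r/1000,h/1000)]]
    u=np.array([proj(W,x) for x in P]);i=u[:,1].argmin();print(off,u[i],u[:144,0].min(),u[:144,0].max())
print(totool(s,[*t[:2],.16]))
E
```

```text
stud tri [0.56442829 0.03038005 0.08188056] [0.56246984 0.0306108  0.093     ] [0.5622609  0.02831334 0.093     ]
0 [261.07414897 214.89414705] 261.07232061149153 261.18010839132074
0.0015 [261.07440344 212.43683221] 261.0725660860489 261.1807119634986
0.003 [261.07465918 209.96729651] 261.0728127595521 261.181319039438
[0.02752952 0.0485415  0.00011638]
```

>>> creep_tool(motion=[[0, 0.024, 0, 0], [0, 0.024, 0.015, 0], [0, 0, 0.02, 0], [0, 0, 0, 0], [0, 0, 0, 0]])

```text
time: 11.7
tool_pos: [0.5906, 0.022, 0.1246]
tcp_rot: [-0.44, -3.11, 0.001]
wrist_force: [-0.6, 0.0, -0.3]
width: 0.207
grip_force: 58.9
```

```bash
python3 look.py w5
python3 - <<'E'
from h import *
from workcell import bot
W=bot.camera_info('wrist');s=bot.read_state();M=R.from_rotvec(s['tcp_rot']).as_matrix();tp=s['tool_pos'];ph=np.linspace(0,2*np.pi,73)
for off in(0,.0015,.003):
    P=[tp+M@np.array([off+r*np.cos(f)/1000,r*np.sin(f)/1000,.0055-h/1000]) for r,h in[(9.4,21),(8.5,24),(6,26),(3,27),(10.3,3),(11,0)] for f in ph]
    u=np.array([proj(W,x) for x in P]);i=u[:,1].argmin();print(off,u[i],u[:144,0].min(),u[:144,0].max())
a=cv2.imread('pics/w5.png')
c=cv2.resize(a[110:230,190:330],(700,600),interpolation=cv2.INTER_CUBIC)
cv2.imwrite('pics/m5.png',np.clip(c*1.3,0,255).astype(np.uint8))
E
```

```text
[0.59063188 0.02204164 0.12458428] [-0.59578221  0.02088841 -0.26097009] 0.2068577844945137 [256.02246559 177.29348446]
0 [261.08267916 214.85460387] 242.82396767254406 279.51625496458445
0.0015 [261.08307311 212.39724231] 242.7734891607356 279.5681075647804
0.003 [261.08346901 209.92765816] 242.72272830430495 279.62025019909294
```

View pics/m5.png

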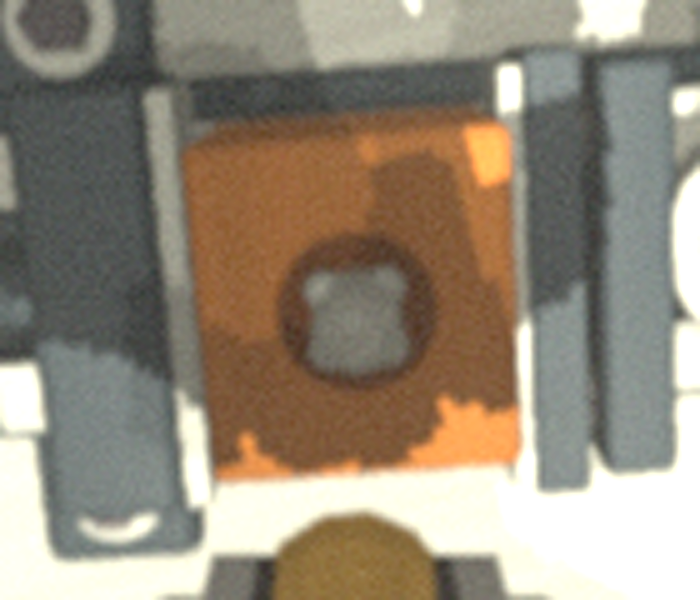

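The crop shows the held dome centred at u = 261.1 with its top edge at v ≈ 213, so it sits about 1.3 mm toward tool +x. The ring around the stud's foot is centred at (261.1,171.9), so the lateral alignment is already good, and the block is clamped between both jaw plates.

```bash
python3 - <<'E'
from h import *
from workcell import bot
for k in range(3):
    W=bot.camera_info('wrist');s=bot.read_state()
    P=plane(W,(261.1,171.9),.076);Q=plane(W,(261.1,174.7),.093);print(s['tool_pos'],P,Q,totool(s,P),totool(s,Q)); bot.read_camera('wrist')
E
```

```text
[0.59107937 0.02200057 0.12516902] [0.56490242 0.02967735 0.076     ] [0.5633462 0.0300873 0.093    ] [0.02730378 0.00010636 0.04915536] [2.89041292e-02 6.74934759e-05 3.21545632e-02]
[0.59133832 0.02201568 0.12549583] [0.56522987 0.02966751 0.076     ] [0.56366592 0.03007602 0.093     ] [2.72619437e-02 8.82893228e-05 4.94653183e-02] [2.88587581e-02 5.01097456e-05 3.24635088e-02]
[0.59144592 0.02202878 0.12563215] [0.56536038 0.02970048 0.076     ] [0.563793   0.03010804 0.093     ] [0.02725962 0.000107   0.04959397] [2.88546668e-02 6.82821612e-05 3.25917010e-02]
```

>>> creep_tool(motion=[[0.0132, 0, 0, 0], [0.0132, 0, 0, 0], [0, 0, 0.012, 0], [0, 0, 0.01, 0], [0, 0, 0, 0]], jaw=0.0, grip_force=80)

```text
time: 12.52
tool_pos: [0.5644, 0.0299, 0.101]
tcp_rot: [-0.439, -3.108, 0.001]
wrist_force: [-1.1, -0.2, -0.3]
width: 0.196
grip_force: 81.3
```

>>> creep_tool(motion=[[0, 0, 0.004, 0], [0, 0, 0.002, 0], [0, 0, 0.002, 0], [0, 0, 0, 0], [0, 0, 0, 0]])

```text
time: 13.15
tool_pos: [0.5656, 0.0299, 0.0949]
tcp_rot: [0.44, 3.11, 0.0]
wrist_force: [-0.2, -0.2, -0.5]
width: 0.196
grip_force: 81.3
```

```bash
python3 - <<'E'
from h import *
from workcell import bot
b=bot.read_camera('side')[:,:,::-1];w=bot.read_camera('wrist')[:,:,::-1]
s=bot.read_state();print(s['tool_pos'],s['wrist_force'],s['torque'])
c=np.zeros((480,800,3),np.uint8);c[:,:400]=cv2.resize(b[115:187,222:282],(400,480),interpolation=cv2.INTER_CUBIC)
c[:,400:]=cv2.resize(w[130:250,210:310],(400,480),interpolation=cv2.INTER_CUBIC)
cv2.imwrite('pics/m6.png',np.clip(c*1.3,0,255).astype(np.uint8))
E
```

```text
[0.56566293 0.0298909  0.0950014 ] [ 0.22884062 -0.56417969  0.46176034] [0.02004059 0.05244141 0.00807435]
```

View pics/m6.png

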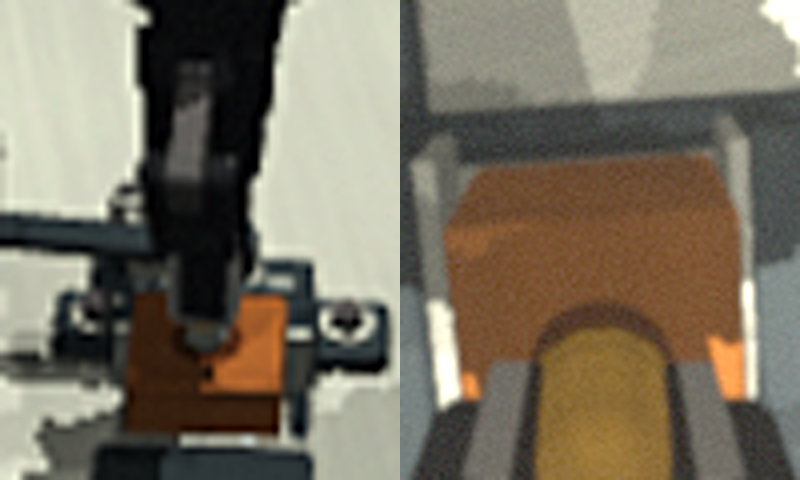

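The side view shows the thimble centred over the stud's ring. There is no contact force with the rim already below the tip height, so the stud is entering the mouth. I'll press down in steps.

>>> creep_tool(motion=[[0, 0, 0.002, 0], [0, 0, 0.002, 0], [0, 0, 0, 0]])

```text
time: 13.62
tool_pos: [0.5653, 0.0299, 0.0904]
tcp_rot: [-0.44, -3.11, 0.0]
wrist_force: [0.1, -0.1, 0.8]
width: 0.198
grip_force: 81.3
```

>>> creep_tool(motion=[[0, 0, 0.0015, 0], [0, 0, 0.0015, 0], [0, 0, 0, 0]])

```text
time: 14.0
tool_pos: [0.5661, 0.0298, 0.0881]
tcp_rot: [0.439, 3.109, -0.0]
wrist_force: [0.8, -0.5, 1.3]
width: 0.196
grip_force: 81.5
```

>>> creep_tool(motion=[[0, 0, 0.0015, 0], [0, 0, 0, 0]])

```text
time: 14.25
tool_pos: [0.5665, 0.0296, 0.0872]
tcp_rot: [0.439, 3.109, -0.0]
wrist_force: [1.5, -1.7, 4.2]
width: 0.199
grip_force: 82.0
```

>>> creep_tool(motion=[[0, 0, 0.0015, 0], [0, 0, 0, 0]])

```text
time: 14.5
tool_pos: [0.5653, 0.0299, 0.0847]
tcp_rot: [-0.44, -3.11, -0.0]
wrist_force: [-0.3, -0.0, -0.9]
width: 0.199
grip_force: 81.2
```

>>> creep_tool(motion=[[0, 0, 0.0015, 0], [0, 0, 0, 0]])

```text
time: 14.75
tool_pos: [0.5647, 0.03, 0.0824]
tcp_rot: [-0.439, -3.109, 0.0]
wrist_force: [-0.2, -0.3, -1.4]
width: 0.197
grip_force: 81.3
```

>>> creep_tool(motion=[[0, 0, 0.001, 0], [0, 0, 0, 0]])

```text
time: 15.0
tool_pos: [0.5653, 0.0299, 0.082]
tcp_rot: [-0.44, -3.11, 0.0]
wrist_force: [0.3, -0.5, -1.3]
width: 0.197
grip_force: 81.3
```

>>> creep_tool(motion=[[0, 0, 0.001, 0], [0, 0, 0, 0], [0, 0, 0, 0]])

```text
time: 15.38
tool_pos: [0.5656, 0.0298, 0.0817]
tcp_rot: [0.439, 3.11, -0.0]
wrist_force: [-1.9, -1.1, 4.0]
width: 0.197
grip_force: 81.8
```

>>> creep_tool(motion=[[0, 0, 0.0007, 0], [0, 0, 0, 0], [0, 0, 0, 0]])

```text
time: 15.75
tool_pos: [0.5657, 0.0298, 0.0816]
tcp_rot: [0.44, 3.11, -0.0]
wrist_force: [-3.7, -0.9, 8.4]
width: 0.195
grip_force: 82.4
```

```bash
python3 - <<'E'
from workcell import bot
import numpy as np
f=[]
for k in range(5): bot.read_camera('side');f.append(bot.read_state()['wrist_force'])
print(np.round(f,1).tolist())
E
```

```text
[[-3.1, -2.6, 7.2], [-2.8, -0.6, 7.6], [-2.9, -1.9, 7.6], [-2.5, -0.6, 7.7], [-2.0, -2.4, 7.7]]
```

>>> creep_tool(motion=[[0, 0, 0.0004, 0], [0, 0, 0, 0], [0, 0, 0, 0], [0, 0, 0, 0]])

```text
time: 16.5
tool_pos: [0.5657, 0.0298, 0.0816]
tcp_rot: [0.439, 3.11, -0.0]
wrist_force: [-3.9, -1.6, 10.0]
width: 0.2
grip_force: 82.6
```

```bash
python3 - <<'E'
from h import *
from workcell import bot
f=[]
for k in range(5): b=bot.read_camera('side')[:,:,::-1];f.append(bot.read_state()['wrist_force'])
print(np.round(f,1).tolist(),bot.read_state()['tool_pos'])
w=bot.read_camera('wrist')[:,:,::-1]
c=np.zeros((480,800,3),np.uint8);c[:,:400]=cv2.resize(b[115:187,212:282],(400,480),interpolation=cv2.INTER_CUBIC)
c[:,400:]=cv2.resize(w[130:250,210:310],(400,480),interpolation=cv2.INTER_CUBIC)
cv2.imwrite('pics/m7.png',np.clip(c*1.3,0,255).astype(np.uint8))
E
```

```text
[[-3.7, -1.1, 11.2], [-3.7, -0.9, 9.9], [-3.5, -0.1, 9.9], [-3.3, -0.6, 9.7], [-3.5, -2.4, 9.8]] [0.56572601 0.02979517 0.08162548]
```

View pics/m7.png

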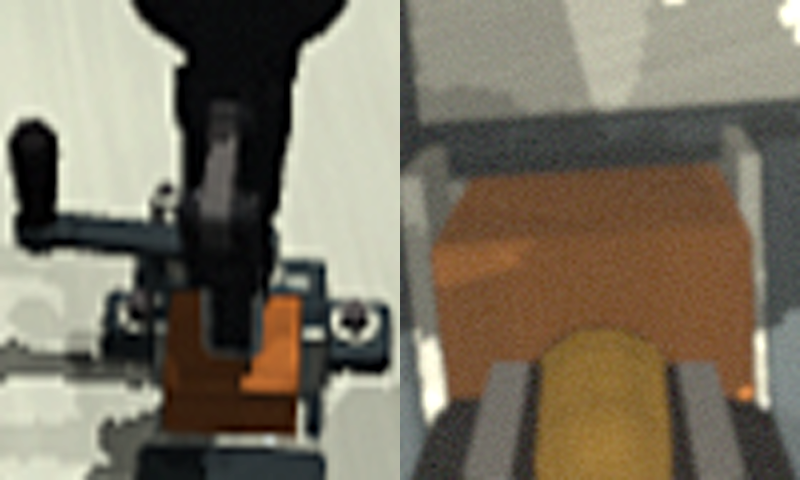

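The lever is still across at the locked stop. The thimble is down on the block, and the position stays at z = 0.0816 as the force rises to about 10 N, so the rim is solid on the wood. Handing in.

```bash
python3 -c "
from workcell import bot
print(bot.finish_job())"
```

```text
the job is handed in; nothing more can be done
None
```

The vise is locked, and the domed thimble clicked onto the stud with its rim on the wood; I handed in at about 17 s, still pressing it down with about 10 N, without touching the other thimbles or the canister.

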